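# Turn the crispbread over with the tip-over tray

### The arm

A 6-joint arm with a two-finger parallel gripper is mounted at the origin on the work surface. World frame = base frame: x ahead of the robot, y to its left, z up, the work surface at z = 0. Lengths are in m, angles in rad, forces in N, time in s.
With the tool pointing down it reaches from about 0.25 to 0.775 m from the base axis. Payload 8.9 kg.
Tool frame: the origin (TCP) lies on the centre line of the jaws, within the pads' length; the fingertips stand 11 mm ahead of it and the grasp point (between the pads) lies 8 mm behind it; z points along the fingers, y is the line along which they close (so a half turn about z gives the same grasp; the last joint's range is limited). The gripper opens to 85 mm and grips with 20 to 120 N. Pads are 22 mm wide; open, the fingers measure 114 mm over their backs; the gripper's body (76 mm by 85 mm) begins 54 mm behind the grasp point. The pads swing forward as they close: fully open they stand 13 mm farther back than shut.
Start: joints at [-0.139, 0.291, -0.153, 1.127, 0, 1.431], TCP at [0.525, 0, 0.242] pointing down, gripper open.
Joint ranges: [-2.52, 2.52], [-0.91, 1.74], [-1.3, 1.37], [-1.96, 2.02], [-1.52, 1.47], [-3.14, 3.14]. Speed limits (rad/s): [2.22, 2.22, 2.79, 3.14, 3.14, 3.14].

### API

Orientations are given as a 3x3 rotation matrix whose columns are the frame's x, y, z axes.
In Python, from plant import read_state, cams, r gives the robot as it stands.
- The arm moves only by the tool drive_tool, never from a script. Its argument "moves" is text: rows parted by semicolons, each of 6 numbers parted by spaces: the shift along the tool's x, y, z in mm, then the turn, a rotation vector about the tool's x, y, z in rad. In form: tx ty tz ax ay az; .... A call has 1 to 5 rows; each row is the pose to reach, as a shift and turn from the pose commanded when the call began, along the tool's axes at that moment; what a row does not reach only later rows make up. A row lasts 1/10 s, in which the tool goes at most 50 mm and 8.59 degrees, less where a joint would pass 70% of its speed; a pose out of reach is approached as far as the arm can. A call with a gripper value outside its range is refused whole. "claw" is the opening, from 0 (shut) to 1 (fully open), set as the call begins (left out, the last holds). The fingers move at their own pace and stop on an object; "squeeze" is the grip in N (left out, the last holds). Time passes only in rows, so rows that repeat a pose let the fingers close. It gives the time, the measured TCP pose, the force, the opening and the grip force at its end, in the units of the state.
- read_state(): the state, without advancing time (a new reading comes with each control period).
- cams.capture(name): name is "scene" or "side" or "wrist"; returns a dict with "img" (480x640x3 uint8, red, green, blue), "camera_matrix" (3x3 intrinsics, pixels), "rvec" (rotation vector, rad) and "tvec" (3), from world to camera coordinates, as OpenCV has them. Camera axes: x right, y down, z forward; pixel columns grow to the right and rows downward; lengths in m; the calibration is good to about 2 mm. A picture is of the moment at which its call begins. There is no depth.
- r.sign_off(): hands the job in; it is judged then, once.
The state is a dict: "t": time; "q": joint angles; "qvel": joint speeds; "effort": joint torques, N m; "position": TCP position; "tool_rot": TCP orientation; "wrist_force": force on the tool from outside, world axes, zero at the start; "ft_torque": the same for the moment, N m; "opening": finger opening in m; "grip_force": force on a finger pad.
Only numpy, scipy, OpenCV 4.12 (cv2) and the standard library are available. Lean on these libraries where they do the work, as an engineer would, in place of code of your own. Each camera call takes 0.05 s, during which the arm holds its last target. There are 200 camera calls.

### The job

Turn the crispbread seeded side up by tipping its two-bed tray right over onto the second bed, never touching the bread itself. First take the black mill out of the tray's way and stand it gently, upright, on the round cork coaster; then bring the tray over by its black bar and lower it under control onto its other rest, without letting it drop, so that the bread lies in the second bed. Leave the other things on the worktop alone.

Things in the scene. Friction and masses are not known exactly. Their poses are not given: they have to be found in the camera images.
- stand: Fixed wooden base board (170 mm along its x, 290 mm along its y, 8 mm thick); two posts at x = +-71 mm carry the tray's hinge, which runs along its x. Origin: centre of the underside, on the worktop, right below the hinge; z up. At the start the bed with the bread lies level on the +y side; the second bed comes down on the -y side.
- tray (a joint): Angle (rad) of the aluminium tray: two shallow beds joined at the hinge at 75 degrees. At 0 (start stop) the first bed is level to +y and the second stands up. Lifting the bar turns it to the far stop, 1.92: second bed down on the -y side, first bed overhanging it by 20 degrees. 0.45 kg, nearly free: past about 1.1 rad it falls over by itself unless held; it rests by weight at either stop.
- tray_bar (a point): Middle of the tray's grab bar: round, black, 12 mm thick, 110 mm long, parallel to the hinge, beyond the first bed's end lip (48 mm clear gap; rods to the bed 50 mm either side of the middle). 210 mm from the hinge along the first bed and 26 mm above the bed's mid-plane (71 mm above the worktop at joint 0). It moves on an arc about the hinge; being round it can turn in the fingers.
- tray_hinge (a point): Middle of the hinge axis, fixed, 45 mm above the worktop; axes as the stand's. First bed 152 mm long, second 136 mm, inner width 110 mm, floor 4 mm thick (mid-plane through the hinge), side walls 20 mm, end lips 10 mm (first) and 16 mm (second) above the floor.
- tray_bed2 (a point): Middle of the second bed's floor surface, 68 mm from the hinge; moves with the tray. With the tray at its far stop this bed slopes 5 degrees down away from the hinge; the bread, which slides to the hinge and stands on edge as the tray tips, falls over onto it.
- crispbread: Stiff square crispbread, 96 x 100 x 12 mm, about 80 g: one face pale and plain, the other dark brown with seeds. Origin: centre of the dark seeded face; its z axis points from the seeded face to the pale one, so z points up at the start and must point down at the end.
- mill: Black spice mill that stands on the base board where the second bed will come down: 124 mm tall, 48 mm in diameter and straight for its lower 88 mm, narrower head (37 mm), about 0.22 kg. Origin: centre of its foot, z up along it.
- coaster: Fixed round cork coaster, 100 mm in diameter, 10 mm thick, to the right of the stand. Origin: centre of its underside, on the worktop.
- white_mill: White mill of the same shape as the black one, not to be moved. Origin: centre of its foot.
- oil: Amber oil bottle, 60 mm in diameter, 210 mm tall, not to be moved. Origin: centre of its foot.
- mug: Grey-green mug, 80 mm in diameter, 90 mm tall, not to be moved. Origin: centre of its foot.
- jar: Glass jar with wooden cap, 68 mm in diameter, 75 mm tall, not to be moved. Origin: centre of its foot.
Not all that is in view belongs to the job. Leave any pink or yellow look-alike of the mill alone.

How it is judged:
On the way, in this order (a step that is already met when the one before it is completed fails the run):
1. the black mill stands upright on the cork coaster, let go (horizontal distance between mill and coaster below 0.03 m and z of mill in the frame of coaster between 0.006 and 0.015 m and angle between mill's own z axis and vertical below 0.1 rad and contact force between the fingers and mill below 0.1 N), for 0.2 s.
2. the tray is right over on its other stop and the bread lies in the second bed, seeded face up (value of joint tray above 1.84 rad and angle between crispbread's own z axis and vertical above 2.9 rad and distance between crispbread and tray_bed2 below 0.06 m), for 0.2 s.
At the end, for the whole second after the job is handed in: Tray at its far stop (above 1.84 rad); bread in the second bed, seeded face up (z within 14 degrees of straight down, origin within 60 mm of the bed's middle); black mill upright (0.1 rad) on the coaster, foot within 30 mm of its centre, let go; all at rest (all of step 1 and all of step 2 and linear speed of each of mill, crispbread below 0.02 m/s and velocity of joint tray below 0.05 rad/s); the robot touches nothing.
It fails at once if the robot touches the bread (contact force between any of the fingers, the arm and crispbread above 0.2 N).
It fails at once if the tray is flung or let drop (faster than 3 rad/s) (velocity of joint tray above 3 rad/s or velocity of joint tray below -3 rad/s).
It fails at once if the black mill is knocked down on the coaster with more than 60 N (contact force between mill and coaster above 60 N).
It fails at once if another thing on the worktop is moved by more than 30 mm (distance of any of white_mill, oil, mug, jar from where it was at the start of the episode above 0.03 m).
It also fails if it takes over 64 s, if anything falls off the work surface, if the arm or the gripper's body presses on something with over 40 N, if the wrist force passes 120 N, or if a joint passes its speed limit or range.

## Working session

There is one attempt and no reset: what is moved stays moved. The work goes in short steps, Python scripts to look and compute and a tool call to move; the robot and the scene stay as the last step left them, time stands still between calls to the robot, and variables do not carry over. Pictures are saved under pics/ and viewed, at most 10 in all, crops included, and the job is handed in when it is done.

Besides the shell and the picture viewer there is one more tool, called after "Emit:" as name(argument=value, ...) on one line, values as JSON. drive_tool: Moves the arm, as the interface text tells. Its arguments: {"type":"object","properties":{"moves":{"type":"string"},"claw":{"type":"number"},"squeeze":{"type":"number"}},"required":["moves"]}

```bash
mkdir -p pics; ls; python3 - <<'E'
from plant import read_state,cams,r
import cv2,numpy as np
for n in ["scene","side"]:
    c=cams.capture(n); cv2.imwrite(f"pics/{n}0.png",c["img"][:,:,::-1])
    R=cv2.Rodrigues(np.array(c["rvec"],float))[0]; print(n,"campos",(-R.T@np.array(c["tvec"]).ravel()).round(3),R[2].round(2),c["camera_matrix"][0][0])
print(read_state())
E
```

```text
pics
scene campos [ 0.961 -0.333  0.948] [-0.39  0.32 -0.86] 521.952971525061
side campos [ 0.468 -0.726  0.822] [ 0.11  0.71 -0.7 ] 538.967353783475
{'t': 0.1, 'q': array([-1.39293880e-01,  2.91231687e-01, -1.54038379e-01,  1.12671919e+00,
       -9.22865879e-06,  1.43148689e+00]), 'qvel': array([-0.00040546, -0.00149263,  0.0010302 ,  0.00051765, -0.00057332,
       -0.00036723]), 'effort': array([ 6.19868915e-04, -5.37977386e+01,  3.31919432e+01,  9.26249544e-03,
       -2.26563770e-04,  3.33016703e-05]), 'position': array([5.24616721e-01, 5.78570271e-05, 2.41790366e-01]), 'tool_rot': array([[-1.54710017e-05,  9.99999301e-01, -1.18265716e-03],
       [ 9.99999988e-01,  1.56560886e-05,  1.56491770e-04],
       [ 1.56510177e-04, -1.18265472e-03, -9.99999288e-01]]), 'wrist_force': array([-0.97169046, -0.05702112, -1.05451532]), 'ft_torque': array([ 0.01432561,  0.03899487, -0.04849763]), 'grip_force': 0.0, 'opening': 0.08535215111086521}
```

View pics/scene0.png

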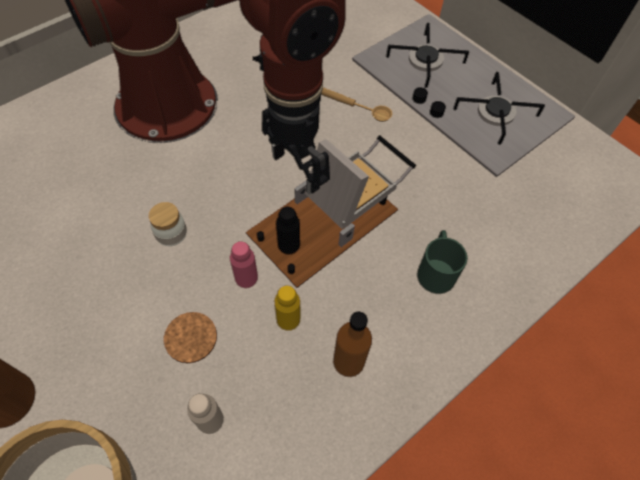

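View pics/side0.png

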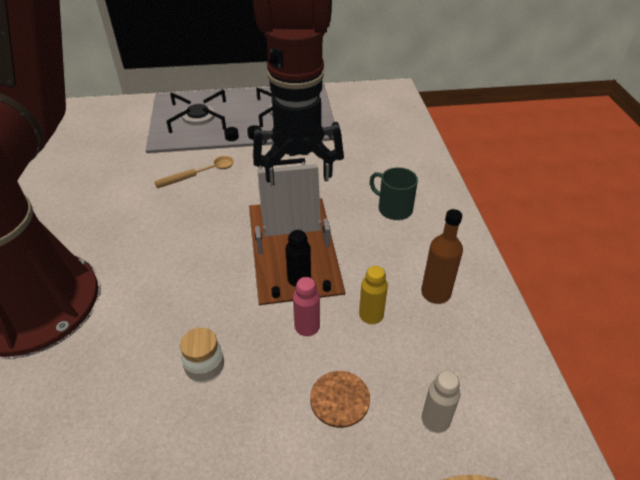

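The black mill candidates are black (scene 288,230), pink (243,265), yellow (288,307) and white (203,411). The black one stands on the board and fits. The coaster is at scene (190,337) and the bar is near (397,152). I'll confirm with one enlarged crop.

```bash
cat > h.py <<'E'
import cv2,numpy as np
from plant import read_state,cams,r
def cap(n):
    c=cams.capture(n); c["R"]=cv2.Rodrigues(np.array(c["rvec"],float))[0]; c["t"]=np.array(c["tvec"],float).ravel(); c["K"]=np.array(c["camera_matrix"],float); return c
def onz(c,uv,z):
    d=c["R"].T@np.linalg.inv(c["K"])@np.array([uv[0],uv[1],1.]); o=-c["R"].T@c["t"]; return o+d*(z-o[2])/d[2]
def tri(c1,p1,c2,p2):
    P=[c["K"]@np.c_[c["R"],c["t"]] for c in(c1,c2)]
    X=cv2.triangulatePoints(P[0],P[1],np.array(p1,float).reshape(2,1),np.array(p2,float).reshape(2,1)); return (X[:3]/X[3]).ravel()
def proj(c,X):
    return cv2.projectPoints(np.array(X,float).reshape(-1,3),np.array(c["rvec"],float),c["t"],c["K"],None)[0].reshape(-1,2)
E
python3 - <<'E'
from h import *
a=cap("scene");b=cap("side")
A=cv2.resize(a["img"][120:300,230:430],None,fx=2.9,fy=2.9,interpolation=3)[:,:400*1+180]
B=cv2.resize(b["img"][150:310,240:350],None,fx=2,fy=2,interpolation=3)
im=np.zeros((max(A.shape[0],B.shape[0]),A.shape[1]+B.shape[1],3),np.uint8);im[:A.shape[0],:A.shape[1]]=A;im[:B.shape[0],A.shape[1]:]=B
print(im.shape);cv2.imwrite("pics/crop.png",im[:,:,::-1])
for n,c,x0,y0,x1,y1 in[("scene",a,160,305,222,368),("side",b,305,368,376,428)]:
    hsv=cv2.cvtColor(c["img"],cv2.COLOR_RGB2HSV);m=(hsv[...,1]>110);mm=np.zeros_like(m);mm[y0:y1,x0:x1]=m[y0:y1,x0:x1]
    p=np.argwhere(mm)[:,::-1];e=cv2.fitEllipse(cv2.convexHull(p.astype(np.float32)));print(n,e,onz(c,e[0],.008))
E
```

```text
(522, 800, 3)
scene ((189.90452575683594, 337.0719909667969), (48.110660552978516, 53.46026611328125), 56.055755615234375) [ 0.55904033 -0.28349942  0.008     ]
side ((339.6448669433594, 398.601806640625), (55.77125930786133, 59.411865234375), 98.11212921142578) [ 0.55843574 -0.28413008  0.008     ]
```

View pics/crop.png

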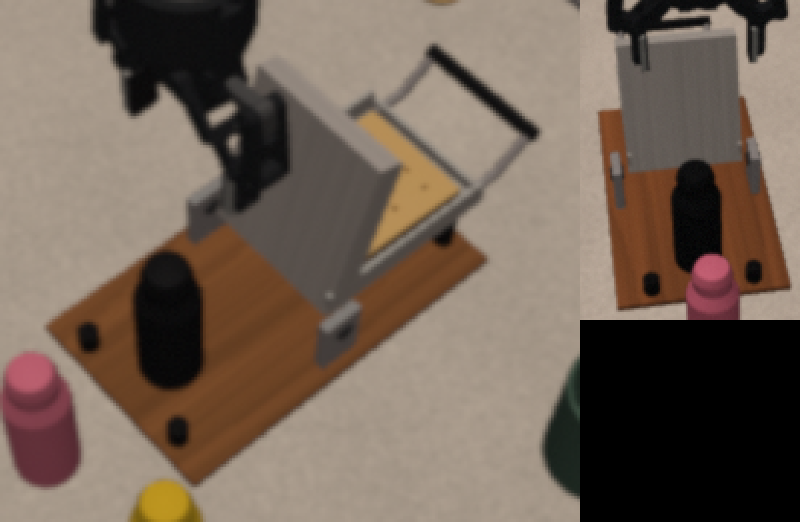

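```bash
python3 - <<'E'
from h import *
from scipy.optimize import least_squares
a=cap("scene");b=cap("side")
f=lambda u,v:(230+u/2.9,120+v/2.9)
L,B,Rr=[onz(a,f(*p),.008) for p in[(47,326),(193,486),(487,259)]]
print("corners",L,B,Rr,"len",np.linalg.norm(L-B),np.linalg.norm(B-Rr))
print("centre",(L+Rr)/2)
e=[onz(a,f(*p),.071) for p in[(433,50),(534,132)]];print("bar",e,np.linalg.norm(e[0]-e[1]),(e[0]+e[1])/2)
sl=[onz(b,(240+(x-580)/2,150+y/2),.008) for x,y in[(618,309),(790,287),(599,112)]];print("side corners",sl)
th=np.linspace(0,2*np.pi,40)
def model(x,y,z0=.008):
    P=[]
    for rr,z in[(.024,0),(.024,.088),(.0185,.095),(.0185,.12)]: P.append(np.c_[x+rr*np.cos(th),y+rr*np.sin(th),np.full(40,z+z0)])
    return np.vstack(P)
def box(c,x0,y0,x1,y1):
    m=np.zeros(c["img"].shape[:2],np.uint8);m[y0:y1,x0:x1]=(c["img"][y0:y1,x0:x1].max(2)<38)
    n,l,s,_=cv2.connectedComponentsWithStats(m);i=1+s[1:,4].argmax();return s[i]
ba=box(a,270,200,305,262);bb=box(b,280,225,318,292);print(ba,bb)
def res(p):
    A=proj(a,model(*p));Bp=proj(b,model(*p))
    return [A[:,0].min()-ba[0],A[:,0].max()-ba[0]-ba[2],A[:,1].max()-ba[1]-ba[3],A[:,1].min()-ba[1],Bp[:,0].min()-bb[0],Bp[:,0].max()-bb[0]-bb[2],Bp[:,1].min()-bb[1]]
s=least_squares(res,[.5,-.1],loss="soft_l1");print("mill",s.x,s.fun,np.round(res(s.x),1))
for n,bx in[("pink",(225,235,262,292)),]: print(n,onz(a,(245,280),0))
print("yellow",onz(a,(288,322),0),"jar",onz(a,(168,232),0), "white",onz(a,(205,425),0),"oil",onz(a,(350,368),0),"mug",onz(a,(438,282),0))
E
```

```text
corners [ 0.43737919 -0.06623099  0.008     ] [ 0.60444535 -0.06328803  0.008     ] [0.59563462 0.224637   0.008     ] len 0.16709207552103572 0.28805980222068506
centre [0.5165069 0.079203  0.008    ]
bar [array([0.45580195, 0.28909948, 0.071     ]), array([0.56053735, 0.29295253, 0.071     ])] 0.1048062537235545 [0.50816965 0.291026   0.071     ]
side corners [array([ 0.43595532, -0.06912372,  0.008     ]), array([ 0.60334461, -0.06357175,  0.008     ]), array([0.4281515 , 0.22005664, 0.008     ])]
[277 207  23  47 885] [ 286  230   25   56 1064]
mill [ 0.51924534 -0.01570965] [-1.46346302  0.52676075  1.72824066 -1.40820612 -0.34757076  0.60879401
 -0.60707569] [-1.5  0.5  1.7 -1.4 -0.3  0.6 -0.6]
pink [ 0.52298633 -0.13149536  0.        ]
yellow [ 0.64847487 -0.11940248  0.        ] jar [ 0.32813399 -0.1927584   0.        ] white [ 0.70830332 -0.34948353  0.        ] oil [ 0.79145422 -0.08588043  0.        ] mug [0.77077288 0.16919314 0.        ]
```

The crop shows the black mill on the board at (168,320), between the two rest studs. The bar runs from (433,50) to (534,132), and the bread's pale face is up. The stand measures 167 x 288 mm, the bar lies 210 mm from the hinge, and the yaw is about 0.03, which all agrees with the given sizes. The mill is at (0.519, -0.016). Now I'll descend.

Emit:
drive_tool(moves="-16 -6 30 0 0 0; -16 -6 70 0 0 0; -16 -6 110 0 0 0; -16 -6 145 0 0 0; -16 -6 166 0 0 0", claw=1)

```text
t: 0.8
position: [0.5175, -0.0158, 0.0738]
tool_rot: [[0.0, 1.0, -0.003], [1.0, -0.0, 0.0], [0.0, -0.003, -1.0]]
wrist_force: [0.4, -0.7, 0.2]
opening: 0.0852
grip_force: 0.0
```

Emit:
drive_tool(moves="0 0 0 0 0 0; 0 0 0 0 0 0; 0 0 0 0 0 0; 0 0 0 0 0 0; 0 0 0 0 0 0", claw=0.3, squeeze=40)

```text
t: 1.3
position: [0.5196, -0.0161, 0.0778]
tool_rot: [[-0.0, 1.0, 0.002], [1.0, 0.0, -0.0], [-0.0, 0.002, -1.0]]
wrist_force: [-3.3, -0.5, 7.5]
opening: 0.0465
grip_force: 41.0
```

Emit:
drive_tool(moves="0 0 -15 0 0 0; 0 0 -40 0 0 0; 0 0 -75 0 0 0; 0 0 -115 0 0 0; 0 0 -150 0 0 0")

```text
t: 1.8
position: [0.5194, -0.016, 0.229]
tool_rot: [[-0.0, 1.0, 0.002], [1.0, 0.0, -0.0], [-0.0, 0.002, -1.0]]
wrist_force: [0.7, -0.5, -2.2]
opening: 0.0467
grip_force: 41.9
```

```bash
python3 - <<'E'
from h import *
s=read_state();print(s["position"],s["tool_rot"],s["wrist_force"],s["opening"],s["grip_force"])
b=cap("side");a=cap("scene")
im=np.hstack([cv2.resize(b["img"][100:340,180:420],(400,400)),cv2.resize(a["img"][80:320,200:440],(400,400))])
cv2.imwrite("pics/lift.png",im[:,:,::-1])
E
```

```text
[ 0.51936715 -0.01602108  0.22902783] [[-2.91086767e-06  9.99997597e-01  2.19245616e-03]
 [ 9.99999957e-01  3.55578081e-06 -2.94147145e-04]
 [-2.94154234e-04  2.19245521e-03 -9.99997553e-01]] [ 0.74232459 -0.4944563  -2.1737698 ] 0.04669736317798414 41.89623173646396
```

View pics/lift.png

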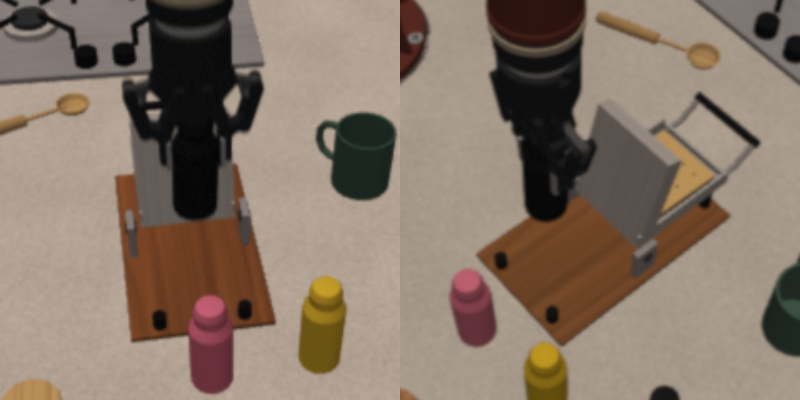

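The mill is held upright and clear of the board (side crop 195,170). Carrying it at height to the coaster at (0.559, -0.284).

Emit:
drive_tool(moves="-20 3 -5 0 0 0; -50 8 -5 0 0 0; -85 13 -5 0 0 0; -120 18 -5 0 0 0; -155 23 -5 0 0 0")

```text
t: 2.4
position: [0.542, -0.1723, 0.231]
tool_rot: [[-0.0, 1.0, 0.0], [1.0, 0.0, 0.0], [0.0, 0.0, -1.0]]
wrist_force: [0.6, -0.1, -2.5]
opening: 0.0463
grip_force: 41.9
```

Emit:
drive_tool(moves="-35 6 0 0 0 0; -70 11 0 0 0 0; -95 15 10 0 0 0; -113 17 40 0 0 0; -113 17 70 0 0 0")

```text
t: 2.9
position: [0.5594, -0.2868, 0.1602]
tool_rot: [[0.002, 1.0, 0.002], [1.0, -0.002, -0.002], [-0.002, 0.002, -1.0]]
wrist_force: [0.1, -0.3, -3.1]
opening: 0.0467
grip_force: 41.9
```

Emit:
drive_tool(moves="0 0 25 0 0 0; 0 0 45 0 0 0; 0 0 60 0 0 0; 0 0 65 0 0 0; 0 0 65 0 0 0")

```text
t: 3.4
position: [0.5585, -0.2837, 0.0956]
tool_rot: [[0.0, 1.0, -0.001], [1.0, -0.0, 0.001], [0.001, -0.001, -1.0]]
wrist_force: [-0.2, 0.2, -1.7]
opening: 0.0462
grip_force: 41.9
```

Foot is roughly 15 mm above the coaster, so I'll ease it down in small steps.

Emit:
drive_tool(moves="0 0 4 0 0 0; 0 0 7 0 0 0; 0 0 10 0 0 0; 0 0 12 0 0 0; 0 0 12 0 0 0")

```text
t: 3.9
position: [0.5589, -0.2839, 0.0841]
tool_rot: [[0.0, 1.0, -0.0], [1.0, -0.0, 0.0], [0.0, -0.0, -1.0]]
wrist_force: [0.4, 0.1, -1.8]
opening: 0.0465
grip_force: 41.9
```

Emit:
drive_tool(moves="0 0 1 0 0 0; 0 0 2 0 0 0; 0 0 3 0 0 0; 0 0 3 0 0 0")

```text
t: 4.3
position: [0.5589, -0.284, 0.0812]
tool_rot: [[-0.0, 1.0, -0.0], [1.0, 0.0, 0.0], [0.0, -0.0, -1.0]]
wrist_force: [-0.3, -0.8, -1.8]
opening: 0.0465
grip_force: 41.9
```

Emit:
drive_tool(moves="0 0 0.7 0 0 0; 0 0 1.4 0 0 0; 0 0 2 0 0 0; 0 0 2 0 0 0")

```text
t: 4.7
position: [0.5591, -0.2842, 0.0798]
tool_rot: [[0.0, 1.0, 0.0], [1.0, -0.0, -0.001], [-0.001, 0.0, -1.0]]
wrist_force: [-1.6, 0.4, 2.9]
opening: 0.0463
grip_force: 42.4
```

It has touched down (force went from -1.8 to +2.9 N). Release, let it settle, then rise.

Emit:
drive_tool(moves="0 0 0 0 0 0; 0 0 0 0 0 0; 0 0 0 0 0 0; 0 0 0 0 0 0; 0 0 0 0 0 0", claw=1)

```text
t: 5.2
position: [0.559, -0.284, 0.0792]
tool_rot: [[0.0, 1.0, -0.0], [1.0, -0.0, 0.0], [0.0, -0.0, -1.0]]
wrist_force: [0.3, 0.5, 0.4]
opening: 0.0851
grip_force: 0.0
```

Emit:
drive_tool(moves="0 0 -15 0 0 0; 0 0 -45 0 0 0; 0 0 -85 0 0 0; 0 0 -125 0 0 0; 0 0 -150 0 0 0")

```text
t: 5.7
position: [0.5597, -0.2844, 0.2326]
tool_rot: [[-0.0, 1.0, 0.003], [1.0, 0.0, -0.002], [-0.002, 0.003, -1.0]]
wrist_force: [0.5, -0.3, -0.5]
opening: 0.0856
grip_force: 0.0
```

```bash
python3 - <<'E'
from h import *
b=cap("side");a=cap("scene");s=read_state();print(s["position"],s["q"])
im=np.hstack([cv2.resize(b["img"][200:480,200:480],(400,400)),cv2.resize(a["img"][200:440,100:340],(400,400))])
cv2.imwrite("pics/placed.png",im[:,:,::-1])
E
```

```text
[ 0.56073789 -0.2851074   0.23353281] [-5.86537992e-01  4.91083528e-01  1.26583231e-01  1.19950579e+00
  8.57516316e-06  9.84184473e-01]
```

View pics/placed.png

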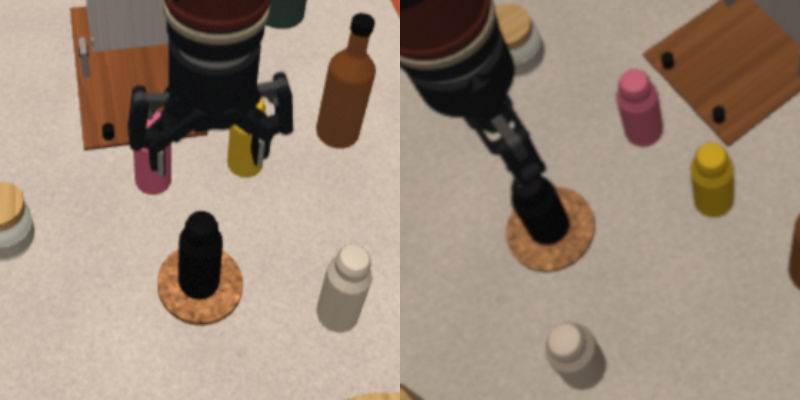

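The mill stands upright near the coaster's centre (side crop 200,285). Next I go to above the bar, about (0.509, 0.289), then turn the jaws to close along y.

Emit:
drive_tool(moves="15 0 -30 0 0 0; 55 -4 -40 0 0 0; 100 -8 -40 0 0 0; 145 -13 -40 0 0 0; 190 -17 -40 0 0 0", claw=0.5)

```text
t: 6.3
position: [0.5412, -0.0924, 0.2685]
tool_rot: [[0.0, 1.0, -0.001], [1.0, -0.0, 0.0], [0.0, -0.001, -1.0]]
wrist_force: [0.5, 0.1, 0.2]
opening: 0.0428
grip_force: 0.0
```

Emit:
drive_tool(moves="45 -4 0 0 0 0; 90 -8 0 0 0 0; 135 -12 0 0 0 0; 180 -16 0 0 0 0; 225 -20 0 0 0 0")

```text
t: 6.8
position: [0.5212, 0.1327, 0.2686]
tool_rot: [[0.0, 1.0, -0.001], [1.0, -0.0, -0.0], [-0.0, -0.001, -1.0]]
wrist_force: [0.3, -1.1, 1.0]
opening: 0.0427
grip_force: 0.0
```

Emit:
drive_tool(moves="45 -4 0 0 0 0; 90 -8 0 0 0 0; 130 -11 0 0 0 0; 158 -14 0 0 0 0; 158 -14 0 0 0 0")

```text
t: 7.3
position: [0.5069, 0.2921, 0.2681]
tool_rot: [[-0.004, 1.0, -0.001], [1.0, 0.004, 0.0], [0.0, -0.001, -1.0]]
wrist_force: [-0.2, -1.5, -0.6]
opening: 0.0425
grip_force: 0.0
```

Emit:
drive_tool(moves="0 0 0 0 0 -0.14; 0 0 0 0 0 -0.28; 0 0 0 0 0 -0.42; 0 0 0 0 0 -0.56; 0 0 0 0 0 -0.7")

```text
t: 7.8
position: [0.5079, 0.288, 0.2686]
tool_rot: [[-0.648, 0.762, -0.001], [0.762, 0.648, -0.001], [0.0, -0.001, -1.0]]
wrist_force: [-0.3, 0.4, 0.1]
opening: 0.0427
grip_force: 0.0
```

Emit:
drive_tool(moves="0 0 0 0 0 -0.14; 0 0 0 0 0 -0.28; 0 0 0 0 0 -0.42; 0 0 0 0 0 -0.56; 0 0 0 0 0 -0.7")

```text
t: 8.3
position: [0.5079, 0.2879, 0.2686]
tool_rot: [[-0.986, 0.165, -0.001], [0.165, 0.986, -0.001], [0.001, -0.001, -1.0]]
wrist_force: [0.7, 0.3, -0.0]
opening: 0.0427
grip_force: 0.0
```

Emit:
drive_tool(moves="0 0 0 0 0 -0.14; 0 0 0 0 0 -0.2; 0 0 0 0 0 -0.2")

```text
t: 8.6
position: [0.5079, 0.2881, 0.2687]
tool_rot: [[-1.0, -0.029, -0.001], [-0.029, 1.0, -0.001], [0.001, -0.001, -1.0]]
wrist_force: [0.1, 0.6, -0.3]
opening: 0.0426
grip_force: 0.0
```

```bash
python3 - <<'E'
from h import *
c=cap("wrist");a=cap("scene");s=read_state();print(s["position"],s["q"],s["tool_rot"].round(3),s["opening"])
im=np.hstack([cv2.resize(c["img"],(480,360)),cv2.resize(a["img"][100:260,290:430],(315,360))])
cv2.imwrite("pics/wrist.png",im[:,:,::-1])
print("expected bar ends scaled .75:",proj(c,[[.454,.289,.071],[.564,.292,.071],[.509,.289,.071]])*.75)
E
```

```text
[0.50798091 0.28832411 0.26891282] [ 3.91199879e-01  3.93808930e-01  6.63064827e-02  1.24396288e+00
 -1.60384141e-04  3.64671622e-01] [[-1.    -0.027 -0.001]
 [-0.027  1.    -0.   ]
 [ 0.001 -0.    -1.   ]] 0.04263868104507261
expected bar ends scaled .75: [[236.6411342  101.43508949]
 [236.25966919 202.57456672]
 [235.03531557 154.34447161]]
```

View pics/wrist.png

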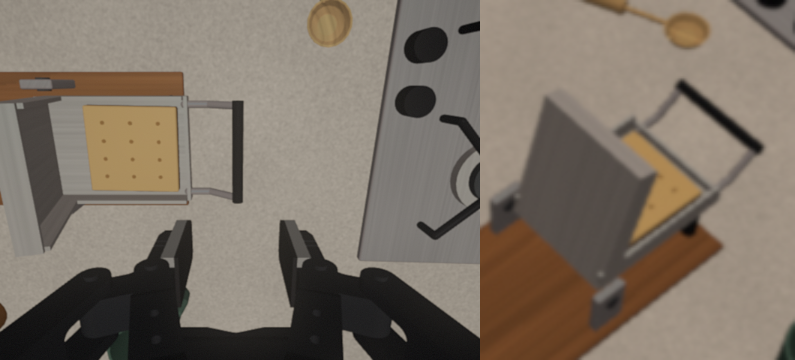

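In the wrist view the bar runs at x≈237, y 101–203, within 2 px of my prediction (236, 101–202). Now down and grip. Grip is moderate so the bar can turn.

Emit:
drive_tool(moves="0 1 40 0 0 0; 0 1 85 0 0 0; 0 1 130 0 0 0; 0 1 170 0 0 0; 0 1 190 0 0 0")

```text
t: 9.2
position: [0.5059, 0.2888, 0.0757]
tool_rot: [[-1.0, -0.027, -0.004], [-0.027, 1.0, -0.002], [0.004, -0.002, -1.0]]
wrist_force: [0.3, -0.1, 1.2]
opening: 0.0427
grip_force: 0.0
```

Emit:
drive_tool(moves="0 0 8 0 0 0; 0 0 14 0 0 0; 0 0 15 0 0 0; 0 0 15 0 0 0")

```text
t: 9.6
position: [0.5087, 0.2903, 0.0653]
tool_rot: [[-1.0, -0.029, 0.002], [-0.029, 1.0, 0.001], [-0.002, 0.001, -1.0]]
wrist_force: [0.0, 0.1, 0.2]
opening: 0.0427
grip_force: 0.0
```

Emit:
drive_tool(moves="0 0 0 0 0 0; 0 0 0 0 0 0; 0 0 0 0 0 0; 0 0 0 0 0 0; 0 0 0 0 0 0", claw=0, squeeze=30)

```text
t: 10.1
position: [0.5084, 0.2902, 0.0651]
tool_rot: [[-1.0, -0.029, 0.001], [-0.029, 1.0, 0.0], [-0.001, 0.0, -1.0]]
wrist_force: [-1.7, -1.6, 6.6]
opening: 0.0107
grip_force: 29.2
```

The bar is gripped. Compute the arc in tool axes.

```bash
python3 - <<'E'
import numpy as np
R=np.hypot(.21,.026)*1e3;p0=np.arctan2(26,210)
a=lambda t:np.array([R*np.cos(p0+t),-R*np.sin(p0+t)])
for k in range(5):
    s=k*.4; print(s,"; ".join("0 %.1f %.1f"%tuple(a(min(s+.08*i,1.94))-a(s)) for i in range(1,6)))
E
```

```text
0.0 0 -2.7 -16.7; 0 -6.8 -33.1; 0 -12.2 -49.2; 0 -18.8 -64.7; 0 -26.7 -79.7
0.4 0 -9.0 -14.3; 0 -19.2 -27.9; 0 -30.4 -40.5; 0 -42.6 -52.3; 0 -55.6 -63.0
0.8 0 -13.9 -9.7; 0 -28.5 -18.2; 0 -43.8 -25.5; 0 -59.6 -31.6; 0 -75.8 -36.4
1.2000000000000002 0 -16.6 -3.5; 0 -33.3 -5.6; 0 -50.3 -6.4; 0 -67.2 -5.9; 0 -84.0 -4.0
1.6 0 -16.6 3.2; 0 -32.9 7.8; 0 -48.8 13.6; 0 -64.2 20.7; 0 -67.9 22.7
```

Emit:
drive_tool(moves="0 -2.7 -16.7 0 0 0; 0 -6.8 -33.1 0 0 0; 0 -12.2 -49.2 0 0 0; 0 -18.8 -64.7 0 0 0; 0 -26.7 -79.7 0 0 0")

```text
t: 10.6
position: [0.5092, 0.2645, 0.1451]
tool_rot: [[-1.0, -0.03, 0.001], [-0.03, 1.0, 0.003], [-0.001, 0.003, -1.0]]
wrist_force: [1.2, 4.8, -0.4]
opening: 0.0108
grip_force: 29.2
```

```bash
python3 - <<'E'
from h import *
s=read_state();print(s["position"],s["wrist_force"],s["opening"])
p=0.1232+.4;R=.2116;bar=np.array([.5155-.03*R*np.cos(p),.079+R*np.cos(p),.045+R*np.sin(p)]);print("exp bar",bar)
a=cap("scene");print(proj(a,[bar-[.055,.0016,0],bar+[.055,.0016,0]])-[260,60])
cv2.imwrite("pics/arc.png",cv2.resize(a["img"][60:260,260:460],(600,600))[:,:,::-1])
E
```

```text
[0.5091949  0.26449947 0.14506773] [ 1.20271381  4.79344944 -0.43061511] 0.0107847105121159
exp bar [0.51000121 0.26229315 0.15072692]
[[113.8299714   57.31464305]
 [152.69761945  88.70207697]]
```

View pics/arc.png

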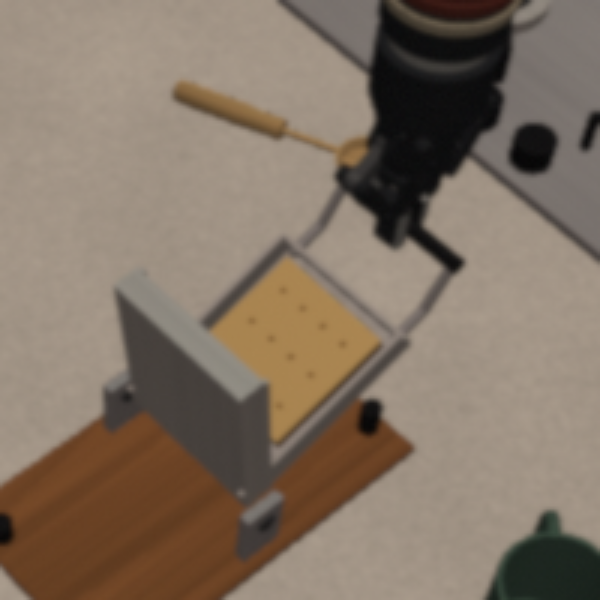

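The bar ends at (345,178) and (458,266) match the prediction for 0.4 rad, and the forces are small. Carrying on.

Emit:
drive_tool(moves="0 -9 -14.3 0 0 0; 0 -19.2 -27.9 0 0 0; 0 -30.4 -40.5 0 0 0; 0 -42.6 -52.3 0 0 0; 0 -55.6 -63 0 0 0")

```text
t: 11.15
position: [0.511, 0.2109, 0.2091]
tool_rot: [[-0.999, -0.032, 0.003], [-0.031, 0.999, 0.007], [-0.003, 0.007, -1.0]]
wrist_force: [-1.4, 12.2, 12.3]
opening: 0.0105
grip_force: 30.4
```

Emit:
drive_tool(moves="0 -13.9 -9.7 0 0 0; 0 -28.5 -18.2 0 0 0; 0 -43.8 -25.5 0 0 0; 0 -59.6 -31.6 0 0 0; 0 -75.8 -36.4 0 0 0")

```text
t: 11.65
position: [0.5133, 0.1329, 0.2454]
tool_rot: [[-1.0, -0.03, 0.003], [-0.03, 1.0, 0.003], [-0.003, 0.003, -1.0]]
wrist_force: [-1.6, 4.6, 14.0]
opening: 0.0108
grip_force: 32.0
```

Emit:
drive_tool(moves="0 -16.6 -3.5 0 0 0; 0 -33.3 -5.6 0 0 0; 0 -50.3 -6.4 0 0 0; 0 -67.2 -5.9 0 0 0; 0 -84 -4 0 0 0")

```text
t: 12.15
position: [0.5158, 0.0474, 0.2478]
tool_rot: [[-1.0, -0.029, 0.002], [-0.029, 1.0, 0.0], [-0.002, -0.0, -1.0]]
wrist_force: [1.0, -0.8, 8.2]
opening: 0.0107
grip_force: 32.4
```

Emit:
drive_tool(moves="0 -8 1 0 0 0; 0 -16.6 3.2 0 0 0; 0 -25 5.4 0 0 0; 0 -32.9 7.8 0 0 0; 0 -41 10.5 0 0 0")

```text
t: 12.65
position: [0.5168, 0.0067, 0.2368]
tool_rot: [[-1.0, -0.03, 0.001], [-0.03, 1.0, 0.0], [-0.001, 0.0, -1.0]]
wrist_force: [5.4, -3.2, 7.4]
opening: 0.011
grip_force: 33.1
```

Emit:
drive_tool(moves="0 -6 2.4 0 0 0; 0 -12 4.8 0 0 0; 0 -17 7.2 0 0 0; 0 -22.5 9.8 0 0 0; 0 -22.5 9.8 0 0 0")

```text
t: 13.15
position: [0.5172, -0.016, 0.2269]
tool_rot: [[-1.0, -0.029, 0.001], [-0.029, 1.0, -0.0], [-0.001, -0.0, -1.0]]
wrist_force: [6.8, -0.4, -0.1]
opening: 0.0108
grip_force: 32.6
```

```bash
python3 - <<'E'
from h import *
s=read_state();print(s["position"],s["wrist_force"],s["opening"])
a=cap("scene");b=cap("side")
im=np.hstack([cv2.resize(b["img"][110:330,190:410],(400,400)),cv2.resize(a["img"][110:310,220:420],(400,400))])
cv2.imwrite("pics/over.png",im[:,:,::-1])
E
```

```text
[ 0.51723514 -0.01604138  0.22694475] [ 6.83854172 -0.44081658 -0.06553365] 0.010798890650270971
```

View pics/over.png

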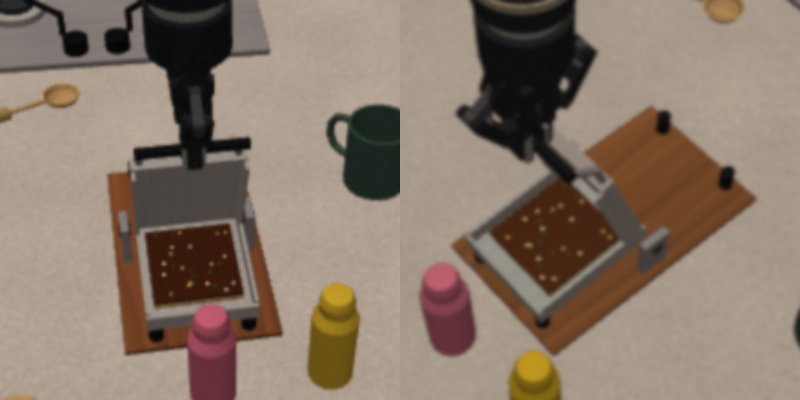

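The bread lies seeded side up in the second bed (side crop 195,265), and the tray is at or nearly at its rest. I'll press lightly on to confirm the stop before letting go.

Emit:
drive_tool(moves="0 -1 0.5 0 0 0; 0 -2 1 0 0 0; 0 -3 1.5 0 0 0; 0 -3 1.5 0 0 0")

```text
t: 13.65
position: [0.5173, -0.0163, 0.2268]
tool_rot: [[-1.0, -0.031, 0.002], [-0.031, 1.0, 0.005], [-0.002, 0.004, -1.0]]
wrist_force: [1.8, 11.7, 15.7]
opening: 0.0112
grip_force: 34.0
```

The stop is firm: the arm didn't move and the force rose to about 20 N. Back off that push, open partway, and rise straight up.

Emit:
drive_tool(moves="0 2 -1 0 0 0; 0 2.5 -1 0 0 0; 0 2.5 -1 0 0 0")

```text
t: 13.95
position: [0.5173, -0.0161, 0.2269]
tool_rot: [[-1.0, -0.029, 0.001], [-0.029, 1.0, -0.0], [-0.001, -0.0, -1.0]]
wrist_force: [4.2, 0.3, 5.7]
opening: 0.0105
grip_force: 33.1
```

Emit:
drive_tool(moves="0 0 0 0 0 0; 0 0 0 0 0 0; 0 0 0 0 0 0; 0 0 0 0 0 0", claw=0.5)

```text
t: 14.35
position: [0.5164, -0.0159, 0.2262]
tool_rot: [[-1.0, -0.029, -0.001], [-0.029, 1.0, 0.0], [0.001, 0.0, -1.0]]
wrist_force: [-0.4, -0.7, -0.0]
opening: 0.0432
grip_force: 0.0
```

Emit:
drive_tool(moves="0 0 -8 0 0 0; 0 0 -25 0 0 0; 0 0 -50 0 0 0; 0 0 -80 0 0 0; 0 0 -100 0 0 0")

```text
t: 14.85
position: [0.5171, -0.016, 0.3291]
tool_rot: [[-1.0, -0.029, 0.002], [-0.029, 1.0, -0.0], [-0.002, -0.0, -1.0]]
wrist_force: [0.9, -0.2, 0.5]
opening: 0.0427
grip_force: 0.0
```

Emit:
drive_tool(moves="0 0 0 0 0 0; 0 0 0 0 0 0; 0 0 0 0 0 0; 0 0 0 0 0 0; 0 0 0 0 0 0")

```text
t: 15.35
position: [0.5166, -0.0159, 0.326]
tool_rot: [[-1.0, -0.029, -0.001], [-0.029, 1.0, 0.0], [0.001, 0.0, -1.0]]
wrist_force: [-0.4, -0.5, 0.6]
opening: 0.0422
grip_force: 0.0
```

```bash
python3 - <<'E'
from h import *
a=cap("scene");b=cap("side")
p=0.1232+1.92;R=.2116;bar=np.array([.5155-.03*R*np.cos(p),.079+R*np.cos(p),.045+R*np.sin(p)])
print(((proj(b,[bar-[.055,.0016,0],bar+[.055,.0016,0]])-[190,110])*400/300).round())
im=np.hstack([cv2.resize(b["img"][110:410,190:490],(400,400)),cv2.resize(a["img"][110:410,130:430],(400,400))])
cv2.imwrite("pics/end.png",im[:,:,::-1])
E
```

```text
[[ 98. 114.]
 [184. 106.]]
```

View pics/end.png

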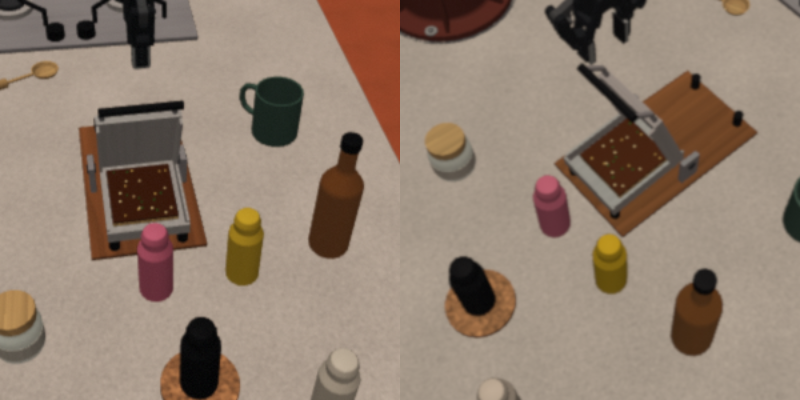

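The tray rests on its far stop (bar at 98–184, ~110 as predicted). The bread is seeded side up and centred in the second bed, the mill stands on the coaster, and the gripper is clear.

```bash
python3 -c "
from plant import r
print(r.sign_off())"
```

```text
the job is handed in; nothing more can be done
None
```

The job is handed in. The black mill stands upright on the cork coaster, and the tray was lowered under control onto its far stop with the bread seeded side up in the second bed; the sign-off gave no verdict.

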